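# Shut the knife cabinet on the workshop counter

## Robot

A 7-joint arm with a two-finger parallel gripper is mounted at the origin on the work surface. World frame = base frame: x ahead of the robot, y to its left, z up, the work surface at z = 0. Lengths are in m, angles in rad, forces in N, time in s.
With the tool pointing down it reaches from about 0.4 to 0.85 m from the base axis. Payload 10.4 kg.
Tool frame: the origin (TCP) lies on the centre line of the jaws, within the pads' length; the fingertips stand r.tip_extent ahead of it and the grasp point (between the pads) lies 3 mm ahead of it (r.tip_extent is the distance from the TCP to the fingertips, in m); z points along the fingers, y is the direction in which the jaws open and shut (so a half turn about z gives the same grasp; the last joint's range is limited). The gripper opens to 87 mm and grips with 3 to 60 N. Pads are 19 mm wide; open, the fingers measure 117 mm over their backs; the gripper's body (75 mm by 190 mm) begins 51 mm behind the grasp point.
Start: joints at [-1.349, 0.332, -0.065, 1.46, 0.022, 1.35, -0.088], TCP at [0.151, 0.606, 0.245] pointing down, gripper open.
Joint ranges: [-2.6, 2.6], [-0.5, 2.12], [-1.47, 1.34], [0.16, 2.42], [-1.27, 4.41], [0.06, 2.06], [-2.6, 2.6]. Speed limits (rad/s): [2.22, 2.22, 2.79, 2.79, 3.14, 3.14, 3.14].

## Interface

Orientations are given as a unit quaternion [x, y, z, w].
In Python, from bench import r gives the robot as it stands. The module is installed in compiled form; this text tells all that it offers.
- The arm moves only by the shell command python3 -m jog 'ROWS' [FORCE]. ROWS is JSON, a list of rows, each a list of 5 numbers: the shift along the tool's x, y, z in cm, then the turn about the tool's z in rad, then the closure, from 0 (fully open) to 1 (shut). A call has exactly 10 rows; each row shifts and turns the pose as measured when the row begins, along the tool's axes as they then stand; what a row does not reach is not made up. A row lasts 1/10 s, in which the tool goes at most 50 mm and 8.59 degrees, less where a joint would pass 70% of its speed; a pose out of reach is approached as far as the arm can. A call with a gripper value outside its range is refused whole. The fingers move at their own pace and stop on an object; FORCE is the grip in N (left out, the last holds). Time passes only in rows, so rows that do not move let the fingers close, or fill a call up. It gives the time, the measured TCP pose, the force and the opening at its end, in the units of the state.
- r.read_state(): the state, without advancing time (a new reading comes with each control period).
- r.camera(name): name is "scene" or "top"; returns a dict with "pixels" (384x512x3 uint8, red, green, blue), "fx", "fy", "cx", "cy" (pixels), "camera_from_world" (4x4, takes a point from world to camera coordinates). Camera axes: x right, y up, looking along -z (the intrinsics and any distortion apply to the point x, -y, -z); pixel columns grow to the right and rows downward; lengths in m; the calibration is good to about 2 mm. A picture is of the moment at which its call begins. There is no depth.
- r.close_job(): hands the job in, once; it reports no verdict.
The state is a dict: "time": time; "joint_positions": joint angles; "joint_vel": joint speeds; "joint_torque": joint torques, N m; "ee_pos": TCP position; "eef_rot": TCP orientation; "ft_force": force on the tool from outside, world axes, zero at the start; "torque": the same for the moment, N m; "width": finger opening in m.
Only numpy, scipy, OpenCV 4.12 (cv2) and the standard library are available. Lean on these libraries where they do the work, as an engineer would, in place of code of your own. Each camera call takes 0.05 s, during which the arm holds its last target. There are 200 camera calls.

## Task

Two small plywood cabinets stand on the counter with their doors ajar. Gently push the door of the taller one, which holds the carving knives, fully shut so that it seats on its catch and stays there, and leave the lower cabinet's door standing open just as it is.

Things in the scene. Friction and masses are not known exactly. Their poses are not given: they have to be found in the camera images.
- tall_cabinet: Taller plywood cabinet, fixed, left or right of the lower one; 130 mm deep (x), 200 wide (y), 240 high. Origin: centre of its underside, on the counter. Open front faces its +x, away from the robot, turned up to 17 degrees. Vertical hinge line of its door at x +65, y +100 mm, at the door's inner face. The lower cabinet beside it: same, but 120 high.
- tall_door (a joint): Opening angle of the taller cabinet's door, rad; 0 shut, starts 0.5 to 0.95. At q it runs from the hinge along (sin q, -cos q) of the cabinet's x, y; its outer face looks along (cos q, sin q). Stays where left (moves at under 1 N). In the free edge's last 20 mm a spring roller catch resists with up to 6 N; past its crest, 9 mm from shut, it draws the door home and holds it.
- tall_door_edge (a point): Top outer corner of the taller cabinet's door at its free edge, 240 mm above the counter, 200 mm from the hinge line. The door is a plywood panel 12 mm thick and 200 mm wide, covering the whole front when shut. A round knob stands 28 mm out of the outer face, 30 mm from the free edge, 101 mm above the counter; above 120 mm the face is flat and free.
- low_door_edge (a point): Top outer corner, at the free edge, of the lower cabinet's door: 120 mm above the counter, 200 mm from its hinge line (hinge on the same side as the taller one's). It starts 0.5 to 0.95 rad open and has to stay as it is.

How it is judged:
At the end, for the whole second after the job is handed in: The taller cabinet's door is shut on its catch (within 0.03 rad, about 6 mm at its free edge) and stays so; the lower cabinet's door has not been moved (free edge within 30 mm of where it stood) (value of joint tall_door below 0.03 rad and distance of low_door_edge from where it was at the start of the episode below 0.03 m); the robot touches nothing.
It fails at once if the gripper or arm rams the taller cabinet or its door (over 60 N) (contact force between any of the fingers, the arm and tall_cabinet above 60 N).
It fails at once if the lower cabinet's door is moved (its free edge by more than 30 mm) (distance of low_door_edge from where it was at the start of the episode above 0.03 m).
It also fails if it takes over 35 s, if anything falls off the work surface, if the arm or the gripper's body presses on something with over 40 N, if the wrist force passes 120 N, or if a joint passes its speed limit or range.

## Working session

There is one attempt and no reset: what is moved stays moved. The work goes in short steps, Python scripts to look and compute and a shell command to move; the robot and the scene stay as the last step left them, time stands still between calls to the robot, and variables do not carry over. Pictures are saved under pics/ and viewed, about 8 in all and at most 12, crops included, and the job is handed in when it is done.

```bash
mkdir -p pics; python3 - <<'E'
from bench import r
import cv2,numpy as np
s=r.read_state();print(s['time'],s['ee_pos'],s['eef_rot'],s['width'],r.tip_extent)
for n in('scene','top'):
    c=r.camera(n);cv2.imwrite(f'pics/{n}0.png',c['pixels'][:,:,::-1]);print(n,c['fx'],c['fy'],c['cx'],c['cy'],np.round(c['camera_from_world'],3).tolist(),[k for k in c])
E
```

```text
0.0 [0.15139855 0.60602884 0.24377209] [ 1.22068186e-01  9.92521474e-01 -6.92567934e-04 -3.87897001e-05] 0.08724977778070049 0.022
scene 413.38420487531204 413.38420487531204 256.65347150251074 193.31329763459073 [[0.989, 0.15, -0.005, -0.436], [-0.114, 0.772, 0.625, -0.015], [0.097, -0.618, 0.78, -1.238], [0.0, 0.0, 0.0, 1.0]] ['pixels', 'fx', 'fy', 'cx', 'cy', 'camera_from_world']
top 399.98288899131626 399.98288899131626 253.81829687475403 186.61043514406853 [[0.019, -1.0, -0.005, -0.009], [0.986, 0.017, 0.166, -0.473], [-0.166, -0.008, 0.986, -1.069], [0.0, 0.0, 0.0, 1.0]] ['pixels', 'fx', 'fy', 'cx', 'cy', 'camera_from_world']
```

View pics/scene0.png

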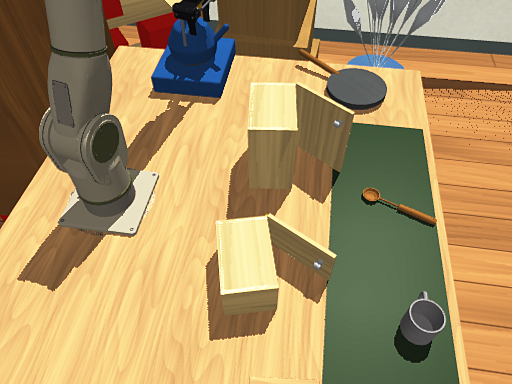

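View pics/top0.png

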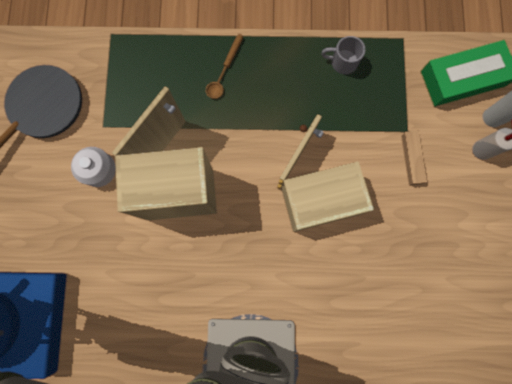

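Scene: the tall cabinet is at (270,130), with its door ajar towards (350,115); the low one is at (245,265). Top: the tall roof corners are about (116,155), (204,149), (208,203) and (119,211). Its door's free edge is near (167,90), the low door's tip near (320,117), and a jar stands at (92,166).

```bash
cat > h.py <<'E'
import numpy as np
def ray(c,u,v,z):
    T=np.array(c['camera_from_world']);R=T[:3,:3];o=-R.T@T[:3,3]
    d=R.T@np.array([(u-c['cx'])/c['fx'],-(v-c['cy'])/c['fy'],-1])
    return o+d*(z-o[2])/d[2]
def proj(c,p):
    q=np.array(c['camera_from_world'])@np.append(p,1);return c['cx']+c['fx']*q[0]/-q[2],c['cy']-c['fy']*q[1]/-q[2]
E
python3 - <<'E'
from bench import r
from h import *
import cv2
c=r.camera('top');s=r.camera('scene')
for n,u,v,z in [('hingeside front',116,155,.24),('front other',204,149,.24),('back other',208,203,.24),('back hinge',119,211,.24),('dooredge',167,90,.24),('low hinge',284,180,.12),('low front other',358,165,.12),('low tip',320,117,.12),('jar',92,163,.1),('jar0',92,166,.05)]:
    print(n,ray(c,u,v,z).round(3))
for n,u,v in [('hinge',297,85),('edge',354,112),('backnear',248,130),('frontnear',296,128),('backfar',251,84)]: print('scene',n,ray(s,u,v,.24).round(3))
g=cv2.resize(c['pixels'][60:230,50:250,::-1],None,fx=4,fy=3.5,interpolation=2)
cv2.imwrite('pics/c1.png',cv2.resize(c['pixels'][70:220,60:260,::-1],None,fx=4,fy=4,interpolation=cv2.INTER_CUBIC))
E
```

```text
hingeside front [0.507 0.316 0.24 ]
front other [0.525 0.114 0.24 ]
back other [0.4  0.1  0.24]
back hinge [0.378 0.299 0.24 ]
dooredge [0.667 0.207 0.24 ]
low hinge [ 0.478 -0.079  0.12 ]
low front other [ 0.521 -0.27   0.12 ]
low tip [ 0.649 -0.173  0.12 ]
jar [0.519 0.429 0.1  ]
jar0 [0.521 0.449 0.05 ]
scene hinge [0.514 0.304 0.24 ]
scene edge [0.676 0.209 0.24 ]
scene backnear [0.405 0.097 0.24 ]
scene frontnear [0.527 0.123 0.24 ]
scene backfar [0.382 0.29  0.24 ]
```

View pics/c1.png

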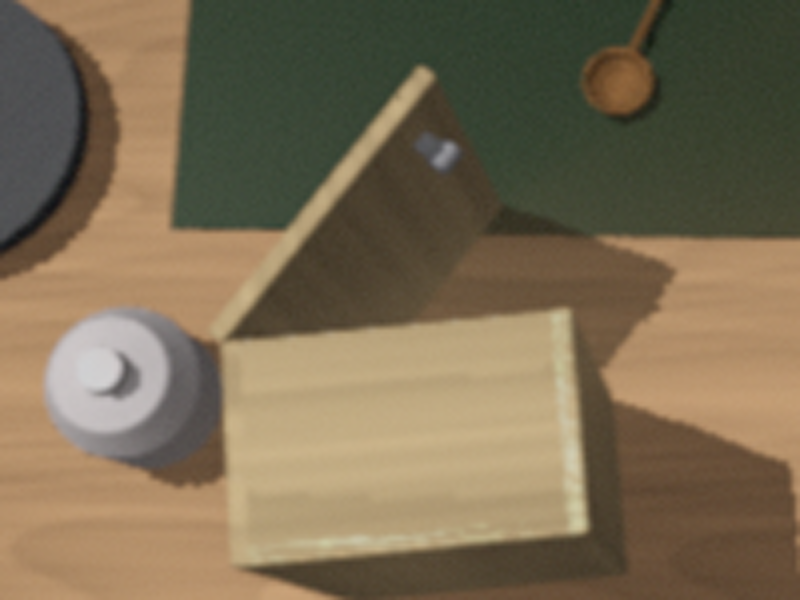

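```bash
python3 -m jog '[[0,0,-4,0,1],[0,0,-4,0,1],[0,0,-4,0,1],[-3.8,-1,0,0,1],[-3.8,-1,0,0,1],[-3.8,-1,0,0,1],[-3.8,-1,0,0,1],[-3.8,-1,0,0,1],[-3.8,-1,0,0,1],[-3.8,-1,0,0,1]]' 20
```

```text
time: 1.2
ee_pos: [0.3941, 0.473, 0.3663]
eef_rot: [0.115, 0.993, -0.002, -0.002]
ft_force: [1.0, 0.9, -0.3]
width: 0.015
```

```bash
python3 -m jog '[[-3.7,-1.1,0,0,1],[-3.7,-1.1,0,0,1],[-3.7,-1.1,0,0,1],[-3.7,-1.1,0,0,1],[-3.7,-1.1,0,0,1],[-3.7,-1.1,0,0,1],[-3.7,-1.1,0,0,1],[-3.7,-1.1,0,0,1],[-3.7,-1.1,0,0,1],[0,0,0,0,1]]'; python3 - <<'E'
from bench import r
import cv2
c=r.camera('top');s=r.camera('scene')
print(r.read_state()['ee_pos'],r.read_state()['width'])
cv2.imwrite('pics/t2.png',cv2.hconcat([c['pixels'][30:330,0:400,::-1],s['pixels'][0:300,150:450,::-1]]))
E
```

```text
time: 2.2
ee_pos: [0.71, 0.287, 0.3608]
eef_rot: [0.117, 0.993, -0.005, -0.003]
ft_force: [-0.2, 0.1, -1.6]
width: 0.0008
[0.70713757 0.29112313 0.36292269] 0.00034359334367557926
```

View pics/t2.png

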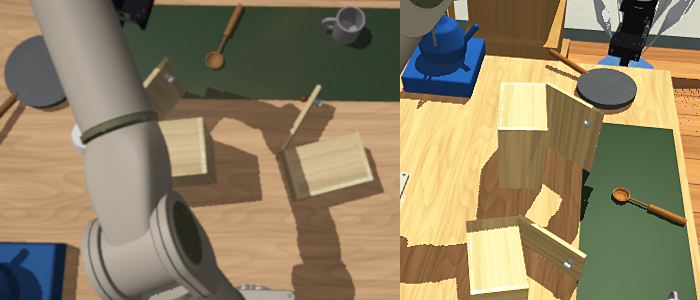

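Gripper is clear and stands outside the door (the scene crop shows it above and behind the open door). Descending.

```bash
python3 -m jog '[[0,0,3,0,1],[0,0,4,0,1],[0,0,4,0,1],[0,0,3,0,1],[0,0,1,0,1],[0,0,0,0,1],[0,0,0,0,1],[0,0,0,0,1],[0,0,0,0,1],[0,0,0,0,1]]'
```

```text
time: 3.3
ee_pos: [0.7021, 0.3015, 0.2209]
eef_rot: [0.109, 0.994, 0.003, 0.003]
ft_force: [0.5, -0.2, -0.3]
width: 0.0005
```

```bash
python3 -m jog '[[0,0,0.7,0,1],[0,0,0.5,0,1],[0.4,-1,0,0,1],[0.4,-1,0,0,1],[0.4,-1,0,0,1],[0.4,-1,0,0,1],[0.4,-1,0,0,1],[0.2,-0.5,0,0,1],[0.2,-0.5,0,0,1],[0.2,-0.5,0,0,1]]'; python3 - <<'E'
from bench import r
import cv2
s=r.camera('scene')
print(r.read_state()['ee_pos'],r.read_state()['ft_force'])
cv2.imwrite('pics/t3.png',cv2.resize(s['pixels'][20:220,220:420,::-1],None,fx=3,fy=3))
E
```

```text
time: 4.3
ee_pos: [0.6611, 0.2417, 0.2036]
eef_rot: [0.109, 0.994, 0.003, 0.002]
ft_force: [0.7, -0.4, -0.6]
width: 0.0003
[0.66092567 0.2407414  0.20375761] [ 0.55596149 -0.15946395  0.47186927]
```

View pics/t3.png

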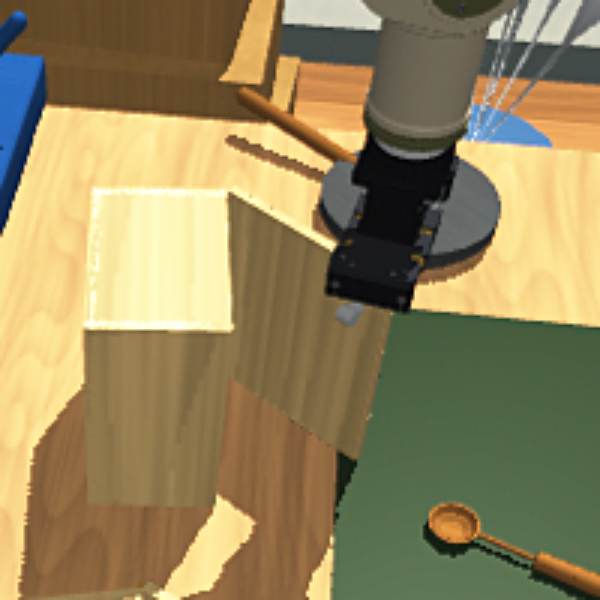

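The fingers are at the outer face near the free edge, above the knob, and the body is just above the door's top. Sweeping along the arc now.

```bash
python3 -m jog '[[0.4,-0.9,-0.3,0,1],[0.4,-0.9,-0.1,0,1],[0.45,-0.9,0,0,1],[0.5,-0.85,0,0,1],[0.55,-0.8,0,0,1],[0.6,-0.8,0,0,1],[0.65,-0.75,0,0,1],[0.7,-0.7,0,0,1],[0.7,-0.7,0,0,1],[0.75,-0.65,0,0,1]]'; python3 - <<'E'
from bench import r
import cv2
c=r.camera('top');s=r.camera('scene')
print(r.read_state()['ee_pos'],r.read_state()['ft_force'])
cv2.imwrite('pics/t4.png',cv2.hconcat([cv2.resize(c['pixels'][60:260,60:260,::-1],None,fx=2,fy=2),cv2.resize(s['pixels'][20:220,220:420,::-1],None,fx=2,fy=2)]))
E
```

```text
time: 5.35
ee_pos: [0.5821, 0.1703, 0.2076]
eef_rot: [0.109, 0.994, 0.003, 0.002]
ft_force: [2.0, -0.4, 0.4]
width: 0.0005
[0.58192563 0.1699177  0.20786764] [ 0.43435027 -0.04118406 -0.06993818]
```

View pics/t4.png

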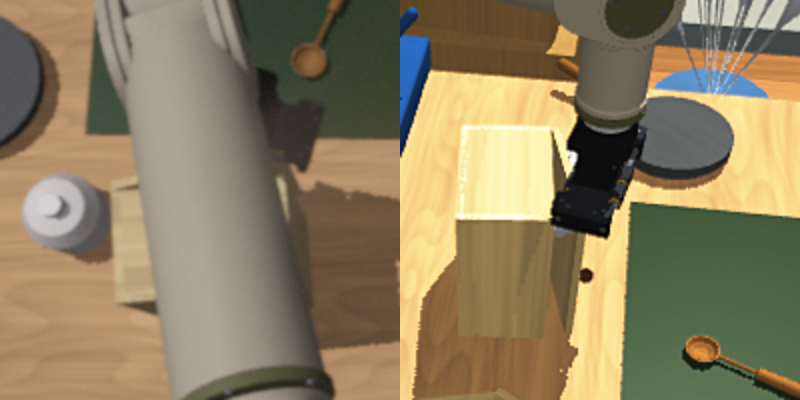

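```bash
python3 -m jog '[[0.5,-0.3,0,0,1],[0.5,-0.3,0,0,1],[0.5,-0.3,0,0,1],[0.4,-0.2,0,0,1],[0.4,-0.2,0,0,1],[0.4,-0.1,0,0,1],[0.3,-0.1,0,0,1],[0.3,-0.1,0,0,1],[0.3,-0.1,0,0,1],[0.3,-0.1,0,0,1]]'; python3 - <<'E'
from bench import r
import cv2
s=r.camera('scene')
print(r.read_state()['ee_pos'],r.read_state()['ft_force'])
cv2.imwrite('pics/t5.png',cv2.resize(s['pixels'][40:240,220:420,::-1],None,fx=3,fy=3))
E
```

```text
time: 6.45
ee_pos: [0.5526, 0.1624, 0.2089]
eef_rot: [0.109, 0.994, 0.008, 0.02]
ft_force: [25.4, 4.6, -14.1]
width: 0.0005
[0.552502   0.16242403 0.2089191 ] [ 26.57276783   4.80124773 -14.83747013]
```

View pics/t5.png

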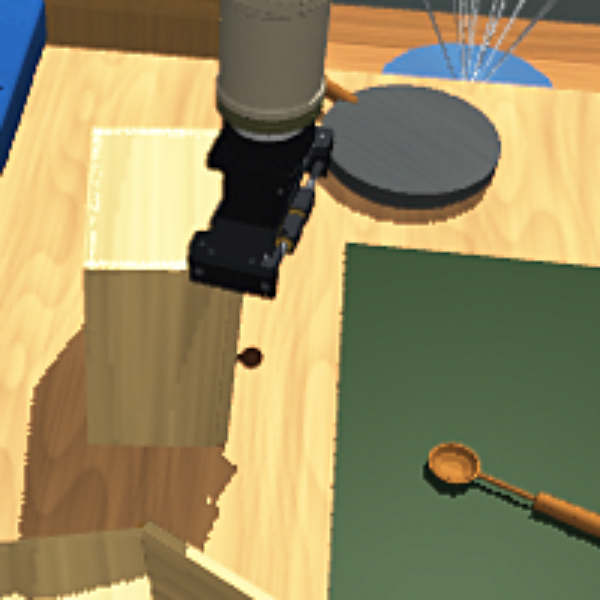

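With 26 N of reaction the door sits against the cabinet front: it looks shut, and the knob is visible at (250,357). Retreating along +x, then up.

```bash
python3 -m jog '[[-0.5,0.1,0,0,1],[-1,0.2,0,0,1],[-1.5,0.3,0,0,1],[-2,0.4,0,0,1],[-2,0.4,0,0,1],[0,0,-3,0,1],[0,0,-4,0,1],[0,0,-4,0,1],[0,0,-3,0,1],[0,0,0,0,1]]' && python3 -m jog '[[-3,2,0,0,1],[-3,3,0,0,1],[-2,4,0,0,1],[-1,4,0,0,1],[0,4,0,0,1],[0,4,0,0,1],[0,0,0,0,1],[0,0,0,0,1],[0,0,0,0,1],[0,0,0,0,1]]'; python3 - <<'E'
from bench import r
from h import *
import cv2
c=r.camera('top');s=r.camera('scene')
print(r.read_state()['ee_pos'],r.read_state()['ft_force'])
print('low tip before px 320,117; expected shut edge scene/top:',proj(s,np.array([.527+.012,.117,.24])),proj(c,np.array([.527+.012,.117,.24])))
cv2.imwrite('pics/t6.png',cv2.hconcat([cv2.resize(c['pixels'][60:260,100:300,::-1],None,fx=2,fy=2),cv2.resize(s['pixels'][60:260,220:420,::-1],None,fx=2,fy=2)]))
E
```

```text
time: 7.5
ee_pos: [0.6197, 0.1587, 0.3533]
eef_rot: [0.109, 0.994, 0.006, 0.014]
ft_force: [0.4, -0.7, -0.1]
width: 0.0006
time: 8.5
ee_pos: [0.7565, 0.3423, 0.3444]
eef_rot: [0.111, 0.994, 0.001, 0.005]
ft_force: [0.1, -0.1, 0.3]
width: 0.0006
[0.75650936 0.34227139 0.34524765] [ 0.36313565 -0.42568979 -0.05636793]
low tip before px 320,117; expected shut edge scene/top: (np.float64(300.3100854836231), np.float64(129.98902537228912)) (np.float64(202.914300254485), np.float64(143.13310332072373))
```

View pics/t6.png

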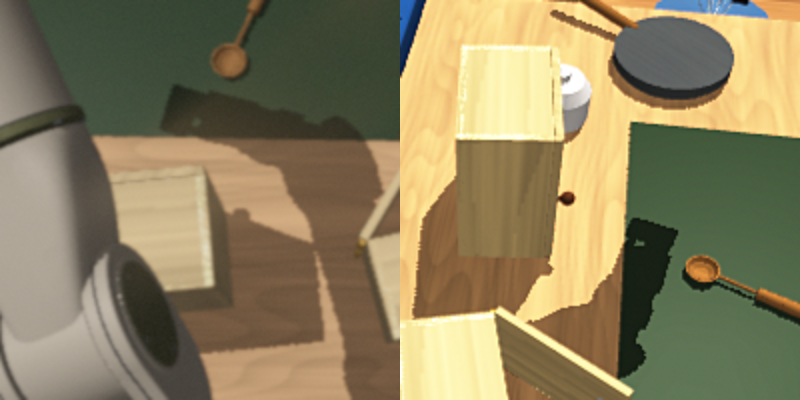

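```bash
python3 -c "
from bench import r
print(r.close_job())"
```

```text
the job is handed in; nothing more can be done
None
```

I pushed the taller cabinet's door shut with the closed fingertips on its flat outer face, above the knob and near the free edge. I pressed until it stopped, with about 27 N on the wrist against the 60 N limit. Then I backed off, lifted clear and handed the job in at about 8.6 s.

- **Tall door:** in the last picture, after the robot let go, its top free corner was at scene pixel (301,129). The expected shut position was (300,130), so it looks flush and stayed put. The tolerance is only about 2 pixels there and I couldn't read the joint angle, so seating on the catch is inferred from this and from the hard stop.
- **Low door:** its edge was at about scene pixel (336,255), against about (335,255) at the start, so it does not appear to have moved. I judged both by eye.
- **Robot:** clear of everything at the end, with the wrist force near zero.

No check failed or disagreed with another.

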